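# Load the telescoping arm of a weight fixture, unlock it and hold it at the set mark

### The arm

A 6-joint arm with a two-finger parallel gripper is mounted at the origin on a cart in front of the work surface, level with it; the furniture and walls round the work are solid. World frame = base frame: x ahead of the robot, y to its left, z up, the work surface at z = 0. Lengths are in mm, angles in rad, forces in N, time in s.
With the tool pointing down it reaches from about 225 to 875 mm from the base axis. Payload 3.4 kg.
Tool frame: the origin (TCP) lies between the finger pads, 19 mm behind the fingertips; this is the grasp point; z points along the fingers, y is the line along which they close (so a half turn about z gives the same grasp; the last joint's range is limited). The gripper opens to 85 mm and grips with 20 to 120 N. Pads are 22 mm wide; open, the fingers measure 114 mm over their backs; the gripper's body (76 mm by 85 mm) begins 54 mm behind the grasp point. The pads swing forward as they close: fully open they stand 13 mm farther back than shut.
Start: joints at [-1.368, 0.276, 1.505, -0, 1.361, -0.121], TCP at [182.948, -545.152, 250.028] pointing down, gripper open.
Joint ranges: [-2.89, 2.89], [-0.75, 2.08], [0.22, 2.7], [-1.18, 4.32], [0.11, 2.71], [-2.7, 2.7]. Speed limits (rad/s): [2.57, 2.57, 3.14, 3.14, 3.14, 3.14].

### API

Orientations are given as [roll, pitch, yaw] about the fixed x, y, z axes, in that order (R = Rz(yaw) Ry(pitch) Rx(roll)).
In Python, from rig import manip, vision, job, models gives the robot as it stands.
- The arm moves only by the shell command python3 -m crank 'ROWS' [FORCE]. ROWS is JSON, a list of rows, each an object with "rotation": the turn, a rotation vector about the tool's x, y, z in rad, a list of three; "xyz": the shift along the tool's x, y, z in m, a list of three; "grip": the finger opening in m, from 0 to 0.0854. A call has exactly 10 rows; each row shifts and turns the commanded pose from where the row before left it, along the tool's axes as they then stand; what a row does not reach is not made up. A row lasts 1/10 s, in which the tool goes at most 50 mm and 8.59 degrees, less where a joint would pass 70% of its speed; a pose out of reach is approached as far as the arm can. A call with a gripper value outside its range is refused whole. The fingers move at their own pace and stop on an object; FORCE is the grip in N (left out, the last holds). Time passes only in rows, so rows that do not move let the fingers close, or fill a call up. It gives the time, the measured TCP pose, the force, the opening and the grip force at its end, in the units of the state.
- manip.read_state(): the state, without advancing time (a new reading comes with each control period).
- vision.camera(name): name is "scene" or "top"; returns (picture, depth): 480x640x3 uint8, blue, green, red; 480x640 float32, mm along the optical axis (not along the pixel's ray), 0 where there is no reading.
- vision.get_calibration(name): a dict with "K" (3x3 intrinsics, pixels), "origin" and "orientation" of the camera in the world. Camera axes: x right, y down, z forward; pixel columns grow to the right and rows downward; lengths in mm; the calibration is good to about 2 mm. A picture is of the moment at which its call begins. get_calibration takes no time and is no camera call.
- job.job_done(): hands the job in; it is judged then, once.
Trained networks look in the newest picture that a camera, given by its name, has taken for a name from the list of things; names that differ only in an ending like _2 or _b are one class to them, and where a whole thing is asked for, a point or a joint stands for the part that bears it (a point fixed in the world has none). Each returns a list of dicts, best first, with "confidence" (0 to 1); they miss things now and then, are a little off and sometimes report something else, mostly with a low value. They report only what shows in the picture. A call takes as long as a camera call. They do not tell look-alikes from the thing itself.
- models.look_for(camera, query): "rect" ([centre column, centre row, width, height] in pixels, round what is visible of it).
- models.tip_of(camera, query): "position" ([column, row] in pixels: a listed point, or the origin of a listed thing).
The state is a dict: "clock": time; "qpos": joint angles; "joint_velocities": joint speeds; "tau": joint torques, N m; "eef_pos": TCP position; "ee_rot": TCP orientation; "wrist_force": force on the tool from outside, world axes, zero at the start; "ft_torque": the same for the moment, N m; "grip_width": finger opening in mm; "grasp_force": force on a finger pad.
Only numpy, scipy, OpenCV 4.12 (cv2) and the standard library are available. Lean on these libraries where they do the work, as an engineer would, in place of code of your own. Each camera call takes 0.05 s, during which the arm holds its last target. There are 200 camera calls.

### The job

Set the two loose brass weights upright in the pockets of the sliding arm, the larger weight in the larger pocket and the smaller in the smaller one; put them down, do not drop them. Then push the lock button on the fixture's housing fully in (it stays in), take the arm by its upright black knob and pull it smoothly out until its pointer stands at the marker clip on the scale, with both weights still seated and the clip left where it is. A spring draws the arm back, so finish while still gripping the knob, holding the arm still at that mark; leave the jar and the pen alone.

Things in the scene. Friction and masses are not known exactly. Their poses are not given: they have to be found in the camera images.
- load_fixture: Grey base plate 400x96x12 mm fixed to the worktop; white lock housing (110x50 mm, top at z 66 mm) at its -x end; white scale bar with ticks 10 mm apart along its +y edge (centre y +38 mm, 16 mm wide, top at z 30 mm). Origin: centre of the underside, on the worktop. +x: the way the arm extends; +y: scale side, facing the robot. Position and yaw vary.
- load_arm: Telescoping arm; origin and axes coincide with the fixture's when fully in, and shift along fixture +x by the extension (at most 125 mm). Locked: about 1 mm play. Unlocked: a spring draws it in with 2 to 3.3 N; damping 15 N s/m. Carriage 52 mm wide, 156 long, top at z 53 mm; on its centre line (y 0), in its own frame: small pocket x -48, large pocket x +4, knob x +58 mm.
- large_pocket (a point): Centre of the floor of the larger pocket on the arm, z = 53 mm: a ring of inside diameter 40 mm, outside 47 mm, its rim 6 mm above this floor. Moves with the arm; axes as the fixture's.
- small_pocket (a point): Centre of the floor of the smaller pocket on the arm, z = 53 mm: a ring of inside diameter 33 mm, outside 40 mm, its rim 6 mm above this floor. Moves with the arm; it is the pocket nearer to the housing.
- knob_top (a point): Centre of the top face of the upright black round knob at the outer end of the arm, rigidly part of it, 103 mm above the worktop. The knob is 50 mm tall, standing on the carriage at z 53 mm, 18 mm in diameter over most of its height (24 mm foot flange in the lowest 7 mm, 21 mm cap in the top 6 mm).
- lock_button (a joint): How far the lock button is pushed in (downwards), m: 0 = out, locked; 0.009 = fully in, its stop. About 2.5 N friction over the whole travel, no spring: it stays where it is pushed. The arm is free once it is in by more than about 6.5 mm.
- lock_button_top (a point): Centre of the flat top of the lock button: round, steel, 22 mm diameter, on top of the white housing; 80 mm above the worktop when out, 71 mm when in (housing top 66 mm, a collar round the button to 69 mm). Pressed straight down.
- pointer_tip (a point): Tip of the thin dark pointer on the arm, lying over the scale bar 31 mm above the worktop; it moves with the arm along the fixture's x and stands over the first long tick with the arm fully in.
- clip_tip (a point): Tip of the dark steel marker clip at the set scale mark; clip 16 mm wide, top at z 35 mm, on the outer edge of the scale bar. The pointer is at the mark when pointer_tip has the same fixture x as this point (arm out by 60 to 110 mm). Axes as the fixture's. About 4 N would push the clip along: leave it.
- large_weight: Larger loose brass calibration weight, 34 mm diameter, 44 mm tall, 0.2 kg, standing upright: cylindrical body in the lower half, narrower neck and knob above. Origin: centre of its underside, z up.
- small_weight: Smaller loose brass calibration weight, 27 mm diameter, 36 mm tall, 0.1 kg, same shape. Origin: centre of its underside, z up. (A still smaller weight in the open wooden case is not part of the job.)
- wide_jar: Bystander: squat sample jar with white lid, 61 mm diameter, 55 mm tall, loose. Origin: centre of its underside. Not to be moved.
- marker_pen: Bystander: white marker pen with black cap, 135 x 17 x 16 mm, lying loose. Origin: centre of its underside. Not to be moved.
Things that resemble listed ones, but are neither listed nor needed, are in the scene too. Leave any green look-alike of the large_weight alone.

How it is judged (in metres and radians):
On the way, in this order (a step that is already met when the one before it is completed fails the run):
1. both weights stand released in their own pockets, the arm still locked in (horizontal distance between large_weight and large_pocket below 0.006 m and z of large_weight in the frame of large_pocket between -0.004 and 0.003 m and angle between each of large_weight, small_weight's own z axis and vertical below 0.1 rad and horizontal distance between small_weight and small_pocket below 0.006 m and z of small_weight in the frame of small_pocket between -0.004 and 0.003 m and contact force between the fingers and large_weight below 0.1 N and contact force between the fingers and small_weight below 0.1 N and value of joint lock_button below 0.004 m and distance of load_arm from where it was at the start of the episode below 0.006 m), for 0.2 s.
2. the lock button is pushed in (value of joint lock_button above 0.007 m and horizontal distance between large_weight and large_pocket below 0.006 m and z of large_weight in the frame of large_pocket between -0.004 and 0.003 m and angle between each of large_weight, small_weight's own z axis and vertical below 0.1 rad and horizontal distance between small_weight and small_pocket below 0.006 m and z of small_weight in the frame of small_pocket between -0.004 and 0.003 m), for 0.1 s.
3. the arm is pulled out by its knob to the marker clip, weights seated (x of pointer_tip in the frame of clip_tip between -0.005 and 0.005 m and contact force between the fingers and load_arm above 2 N and distance between the grasp point and knob_top below 0.05 m and horizontal distance between large_weight and large_pocket below 0.006 m and z of large_weight in the frame of large_pocket between -0.004 and 0.003 m and angle between each of large_weight, small_weight's own z axis and vertical below 0.1 rad and horizontal distance between small_weight and small_pocket below 0.006 m and z of small_weight in the frame of small_pocket between -0.004 and 0.003 m), for 0.2 s.
At the end, for the whole second after the job is handed in: Fingers grip the knob (over 2 N, TCP within 50 mm of its top) and hold the arm still (under 10 mm/s), pointer within 5 mm of the clip tip along the scale; lock button in over 7 mm; each weight in its own pocket, within 6 mm of centre and 3 mm of the floor, tilt under 0.1 rad, untouched by fingers (all of step 3 and contact force between the fingers and large_weight below 0.1 N and contact force between the fingers and small_weight below 0.1 N and value of joint lock_button above 0.007 m and linear speed of load_arm below 0.01 m/s); the arm keeps its last pose, push and grip.
It fails at once if a weight is let fall from more than 17 mm above the pocket floors ((height (world z) of large_weight above 0.07 m and contact force between large_weight and anything else below 0.01 N) or (height (world z) of small_weight above 0.07 m and contact force between small_weight and anything else below 0.01 N)).
It fails at once if the marker clip is shifted by more than 4 mm (distance of clip_tip from where it was at the start of the episode above 0.004 m).
It fails at once if the jar or the pen is moved by more than 20 mm (distance of any of wide_jar, marker_pen from where it was at the start of the episode above 0.02 m).
It also fails if it takes over 72 s, if anything falls off the work surface, if the arm or the gripper's body presses on something with over 40 N, if the wrist force passes 120 N, or if a joint passes its speed limit or range.

## Working session

There is one attempt and no reset: what is moved stays moved. The work goes in short steps, Python scripts to look and compute and a shell command to move; the robot and the scene stay as the last step left them, time stands still between calls to the robot, and variables do not carry over. Pictures are saved under pics/ and viewed, at most 10 in all, crops included, and the job is handed in when it is done.

```bash
ls; mkdir -p pics; python3 - <<'E'
from rig import manip, vision, job, models
import cv2, json
print(manip.read_state())
for c in ["scene","top"]:
    im,d=vision.camera(c); cv2.imwrite(f"pics/{c}0.png",im)
    k=vision.get_calibration(c); print(c,k)
    for q in ["load_fixture","large_pocket","small_pocket","knob_top","lock_button_top","pointer_tip","clip_tip","large_weight","small_weight","wide_jar","marker_pen"]:
        r=models.tip_of(c,q); print(q,[(round(x["confidence"],2),[round(float(v),1) for v in x["position"]]) for x in r[:4]])
E
```

```text
pics
{'clock': 0.0, 'qpos': array([-1.36800793e+00,  2.76600456e-01,  1.50614302e+00, -5.10755365e-05,
        1.36071140e+00, -1.20947316e-01]), 'joint_velocities': array([-4.04040224e-04,  8.15941943e-04,  5.69635964e-04, -8.61256522e-05,
        1.79891541e-03, -9.11384469e-04]), 'tau': array([-1.88782642e-04, -4.16778553e+01, -2.45807004e+01, -1.62004071e-04,
        1.13190670e-02, -2.69476942e-05]), 'eef_pos': array([ 182.81818057, -544.63030138,  249.13263914]), 'ee_rot': array([-3.13973801e+00, -1.75113950e-04,  3.23746251e-01]), 'wrist_force': array([-0.25771235, -0.55322009,  0.82636906]), 'ft_torque': array([-0.01339203, -0.00905793,  0.02271292]), 'grasp_force': 0.0, 'grip_width': 85.23807512313721}
scene {'K': array([[451.48788348,   0.        , 318.73608002],
       [  0.        , 451.48788348, 235.32140309],
       [  0.        ,   0.        ,   1.        ]]), 'origin': array([-432.61164316,  160.22912453,  562.24719833]), 'orientation': array([-2.04869774,  0.0172555 , -1.73982654])}
load_fixture []
large_pocket [(0.96, [278.4, 226.0])]
small_pocket [(0.62, [304.1, 22
[... 375 characters left out ...]
        ,   1.        ]]), 'origin': array([ 342.00770096,   35.80589189, 1187.49182532]), 'orientation': array([-3.01511503, -0.02381857, -1.58111255])}
load_fixture [(0.64, [294.1, 197.9])]
large_pocket [(0.64, [296.8, 189.5]), (0.21, [311.6, 192.0])]
small_pocket [(0.97, [313.9, 190.4])]
knob_top [(0.95, [273.1, 182.2])]
lock_button_top [(0.4, [343.7, 193.3]), (0.17, [292.8, 191.5])]
pointer_tip [(0.94, [319.4, 205.6])]
clip_tip [(0.57, [279.6, 205.1]), (0.17, [345.9, 192.5])]
large_weight [(0.61, [204.8, 241.1]), (0.5, [231.0, 252.7]), (0.45, [198.9, 214.3])]
small_weight [(0.67, [196.7, 275.9])]
wide_jar [(0.69, [437.1, 282.8])]
marker_pen [(0.68, [380.6, 281.2]), (0.4, [312.0, 193.3])]
```

```bash
python3 - <<'E'
import cv2
t=cv2.imread("pics/top0.png"); cv2.imwrite("pics/top0c.png",cv2.resize(t[150:310,170:470],None,fx=2.66,fy=2.66,interpolation=cv2.INTER_CUBIC))
t=cv2.imread("pics/scene0.png"); cv2.imwrite("pics/scene0c.png",cv2.resize(t[180:360,120:520],None,fx=2,fy=2,interpolation=cv2.INTER_CUBIC))
E
```

```text
(no output)
```

View pics/top0c.png

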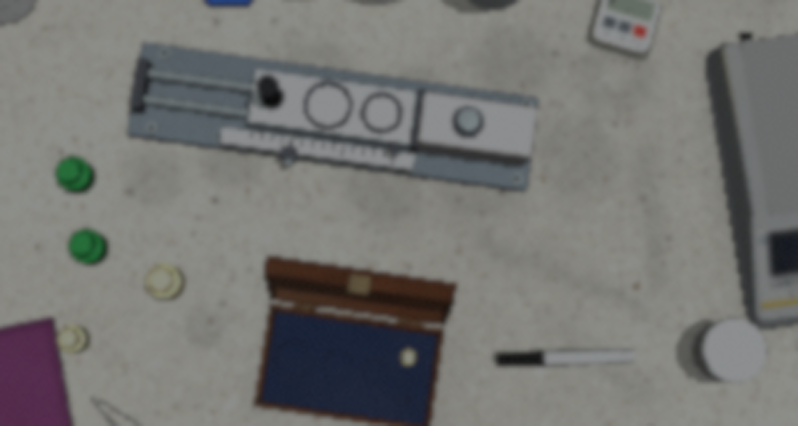

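View pics/scene0c.png

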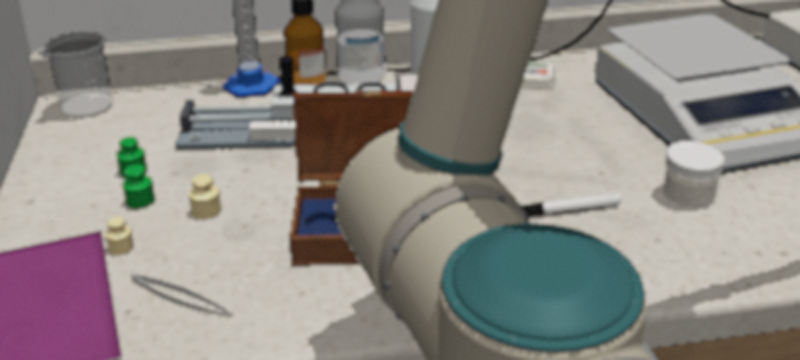

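```bash
cat > h.py <<'E'
import numpy as np, cv2
from rig import manip, vision, job, models
from scipy.spatial.transform import Rotation as Ro
from scipy.optimize import minimize, least_squares
def cal(c):
    k=vision.get_calibration(c); return k["K"],np.array(k["origin"]),Ro.from_euler("xyz",k["orientation"]).as_matrix()
def proj(c,P):
    K,o,R=cal(c); q=(np.atleast_2d(P)-o)@R@K.T; return q[:,:2]/q[:,2:]
def ray(c,uv,z):
    K,o,R=cal(c); uv=np.atleast_2d(uv); d=np.c_[uv,np.ones(len(uv))]@np.linalg.inv(K).T@R.T
    return o+d*((z-o[2])/d[:,2])[:,None]
def cloud(c,d):
    K,o,R=cal(c); v,u=np.mgrid[:480,:640]
    return (np.stack([u,v,np.ones_like(u)],-1)*d[...,None].astype(float))@np.linalg.inv(K).T@R.T+o
def pose(p,q): # fixture point -> world
    c,s=np.cos(p[2]),np.sin(p[2]); q=np.atleast_2d(q); return np.c_[p[0]+c*q[:,0]-s*q[:,1],p[1]+s*q[:,0]+c*q[:,1],q[:,2]]
def wfit(c,mask,r,h,x0):
    m=(mask>0).astype(float); ys,xs=np.nonzero(mask); cen=np.array([xs.mean(),ys.mean()])
    a=np.linspace(0,2*np.pi,40)
    def f(p):
        S=[np.c_[p[0]+rr*np.cos(a),p[1]+rr*np.sin(a),0*a+z] for z,rr in((0,r),(h/2,r),(h,r*.55))]
        H=cv2.convexHull(proj(c,np.vstack(S)).astype(np.float32)); M=cv2.moments(H)
        return np.array([M["m10"]/M["m00"],M["m01"]/M["m00"]])-cen
    return least_squares(f,x0).x
E
python3 - <<'E'
from h import *
for c in("top","scene"):
    im,d=vision.camera(c); np.save(f"pics/{c}_d.npy",d); C=cloud(c,d)
    hsv=cv2.cvtColor(im,cv2.COLOR_BGR2HSV)
    for n,uv,uvs,r,h in(("L",(231,255),(222,279),17,44),("S",(197,277),(180,299),13.5,36)):
        u,v=uv if c=="top" else uvs
        print(c,n,hsv[v,u],hsv[v,u+12],hsv[v-9,u])
        box=np.zeros((480,640),np.uint8); cv2.rectangle(box,(u-13,v-15),(u+13,v+15),255,-1)
        m=cv2.inRange(hsv,(15,50,60),(40,255,255))&box
        k,lab,st,ce=cv2.connectedComponentsWithStats(m); i=1+st[1:,4].argmax(); m=np.uint8(lab==i)*255
        print(st[i],ce[i],wfit(c,m,r,h,ray(c,ce[i],h/2)[0,:2]))
        P=C[m>0]; t=P[P[:,2]>P[:,2].max()-5]; print("depth top z",np.percentile(P[:,2],[5,50,95]),t.mean(0),len(t))
    if c=="top":
        print("plane z",[(C[y,x].round(1)) for y,x in((300,350),(250,300),(240,420))])
        for n,(u,v) in dict(lp=(293,189),sp=(313,192),but=(346,195),knob=(271,184)).items(): print(n,C[v-1:v+2,u-1:u+2].mean((0,1)).round(1))
        m=((C[...,2]>6)&(C[...,2]<115)).astype(np.uint8); m[:160]=0;m[225:]=0;m[:,:210]=0;m[:,390:]=0
        cv2.imwrite("pics/fx.png",m*255); ys,xs=np.nonzero(m); print(cv2.minAreaRect(C[m>0][:,:2].astype(np.float32)),m.sum())
E
```

```text
top L [ 34  25 142] [ 30   9 136] [ 34  13 139]
[231 250   6   4  10] [233.7 251.3] [449.21263394 233.69401556]
depth top z [24.55682618 30.14432751 36.68849146] [447.31812252 233.07719691  41.2760924 ] 1
top S [ 30  32 134] [ 26  13 135] [ 26  15 136]
[197 273   3   3   5] [198.2 273.8] [392.19766535 324.0804064 ]
depth top z [20.2220738  23.07735556 25.07970306] [391.71455389 320.59304704  23.37516054] 4
plane z [array([321.2, -66. ,  -0.5]), array([439.8,  59.8, 134.6]), array([ 476.4, -254.6,   -1.3])]
lp [603.2  78.8  53.8]
sp [595.   28.   54.5]
but [581.3 -53.9  79.9]
knob [604.4 130.3 103.4]
((607.6815185546875, 60.30613708496094), (460.3512878417969, 168.45767211914062), 89.38963317871094) 5459
scene L [ 27  50 200] [ 19  18 200] [ 25  62 214]
[215 267  15  22 257] [221.82879377 278.51361868] [442.75489432 239.52665504]
depth top z [ 6.45537478 26.56534841 44.37307903] [-432.61164316  160.22912453  562.24719833] 4
scene S [ 24  62 172] [ 19  21 195] [ 25  64 211]
[173 289  13  18 193] [178.97927461 298.03626943] [386.90524311 327.14059061]
depth top z [ 5.341204   21.99789208 36.28517567] [382.95434619 326.13155016  35.54017806] 33
```

```bash
cat > fix.py <<'E'
from h import *
def ringc(g,uv,r,tol=2.0):
    c=np.array(uv,float)
    for _ in range(4):
        P=[]
        for a in np.linspace(0,2*np.pi,72,endpoint=False):
            rr=np.arange(r-tol,r+tol,.05); xy=c+np.c_[rr*np.cos(a),rr*np.sin(a)]
            s=cv2.remap(g,xy[:,0].astype(np.float32)[None],xy[:,1].astype(np.float32)[None],cv2.INTER_CUBIC)[0]
            P.append(xy[s.argmin()])
        P=np.array(P,np.float32); e=cv2.fitEllipse(P); res=np.abs(np.linalg.norm(P-e[0],axis=1)-r)
        P=P[res<1.2]; e=cv2.fitEllipse(P); c=np.array(e[0])
    return c,e[1]
E
python3 - <<'E'
from fix import *
G=[]
for i in range(4):
    im,d=vision.camera("top"); G.append(im.astype(np.float32))
im=np.mean(G,0); g=im.mean(2).astype(np.float32); np.save("pics/top_avg.npy",im)
for n,uv,r in(("lp",(293,189),8.75),("sp",(313,192),7.35)):
    c,ax=ringc(g,uv,r); print(n,c.round(2),np.round(ax,1),ray("top",c,59)[0].round(1))
for q,z in(("large_pocket",53),("small_pocket",53),("knob_top",103),("lock_button_top",80),("pointer_tip",31),("clip_tip",35)):
    r=models.tip_of("top",q)
    for x in r[:2]: print(q,round(x["confidence"],2),np.round(x["position"],1),ray("top",x["position"],z)[0].round(1))
lab=cv2.cvtColor(im.astype(np.float32)/255,cv2.COLOR_BGR2LAB); B=lab[...,2]
for n,(u,v),r,h in(("L",(231,255),17,44),("S",(197,277),13.5,36)):
    w=12; box=B[v-w:v+w+1,u-w:u+w+1]; bg=np.median(np.r_[box[0],box[-1],box[:,0],box[:,-1]])
    for t in(2.5,4):
        m=np.zeros((480,640),np.uint8); m[v-w:v+w+1,u-w:u+w+1]=(box-bg>t)
        k,lb,st,ce=cv2.connectedComponentsWithStats(m); i=1+st[1:,4].argmax()
        print(n,t,round(float(box.max()-bg),1),st[i],ce[i].round(2),wfit("top",(lb==i),r,h,ray("top",ce[i],h/2)[0,:2]).round(1))
cv2.imwrite("pics/fxc.png",cv2.resize(im[160:225,212:382].clip(0,255).astype(np.uint8),None,fx=4.7,fy=4.7,interpolation=cv2.INTER_CUBIC))
cv2.imwrite("pics/wc.png",cv2.resize(im[230:300,185:250].clip(0,255).astype(np.uint8),None,fx=8,fy=8,interpolation=cv2.INTER_CUBIC))
E
```

```text
lp [292.82 189.11] [16.7 16.8] [601.7  79.   59. ]
sp [312.97 191.97] [13.8 14. ] [594.   28.1  59. ]
large_pocket 0.9 [292.5 188.7] [604.1  80.1  53. ]
large_pocket 0.63 [319.8 209.9] [548.9  11.1  53. ]
small_pocket 0.73 [311.6 191.5] [596.6  31.5  53. ]
small_pocket 0.67 [295.9 186.3] [610.3  71.4  53. ]
lock_button_top 0.4 [345.8 191.8] [589.4 -53.5  80. ]
pointer_tip 0.68 [279.1 205.8] [564.3 115.5  31. ]
pointer_tip 0.62 [322.1 207.2] [560.    4.6  31. ]
clip_tip 0.51 [281.8 207.2] [559.9 108.3  35. ]
clip_tip 0.37 [343.5 194.2] [593.1 -51.1  35. ]
L 2.5 12.0 [224 248  15  15 175] [231.14 255.25] [439.  240.1]
L 4 12.0 [224 249  15  13 153] [231.21 255.16] [439.3 240. ]
S 2.5 10.9 [192 271  11  12 106] [196.8  276.85] [384.4 327.5]
S 4 10.9 [192 272  11  11  99] [196.85 276.98] [384.1 327.3]
```

View pics/fxc.png

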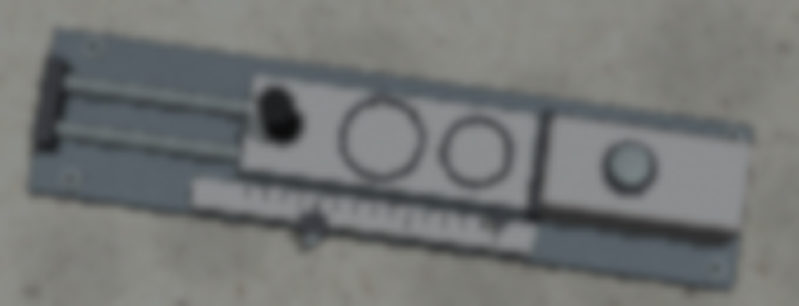

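View pics/wc.png

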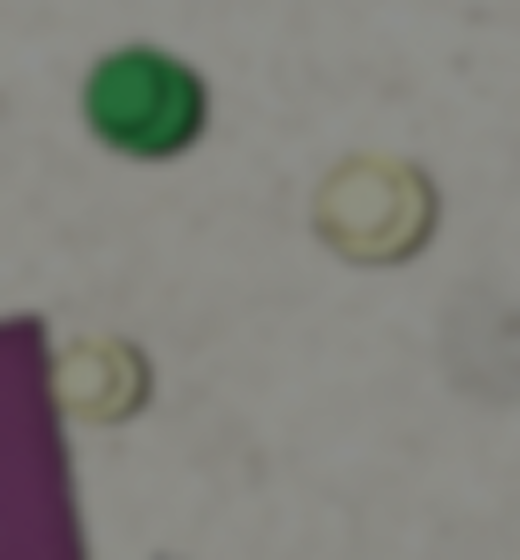

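```bash
cat > to.py <<'E'
import sys
from h import *
x,y,z=map(float,sys.argv[1:4]); s=manip.read_state(); R=Ro.from_euler("xyz",s["ee_rot"])
d=R.inv().apply(np.array([x,y,z])-s["eef_pos"])
print("t",round(s["clock"],2),"pos",s["eef_pos"].round(1),"rpy",s["ee_rot"].round(3),"q",s["qpos"].round(2),"w",round(s["grip_width"],1),"gf",round(float(s["grasp_force"]),1),"F",s["wrist_force"].round(1))
print("shift in tool mm",d.round(1),"rows>=",np.ceil(np.linalg.norm(d)/48))
if len(sys.argv)>4:
    print("rotvec tool",(R.inv()*Ro.from_euler("xyz",[np.pi,0,float(sys.argv[4])])).as_rotvec().round(3))
E
python3 to.py 439.5 240 150 1.571; python3 - <<'E'
from h import *
d=np.load("pics/top_d.npy"); C=cloud("top",d)
print("purple",C[285:300,175:188,2].mean(), "near L floor",C[262:268,240:250].mean((0,1)))
f=lambda u,v:(212+u/4.7,160+v/4.7)
for n,p,z in(("button",(630,165),80),("knob",(274,114),103),("cliptip",(313,215),35),("cA",(55,29),12),("cB",(752,124),12),("cC",(738,290),12),("cD",(29,190),12)):
    print(n,ray("top",f(*p),z)[0].round(1))
m=(C[...,2]>75)&(C[...,2]<86); m[:180]=0;m[210:]=0;m[:,:335]=0;m[:,360:]=0; print("button cloud",C[m].mean(0),m.sum())
m=(C[...,2]>98)&(C[...,2]<110); m[:165]=0;m[210:]=0;m[:,:255]=0;m[:,290:]=0; print("knob cloud",C[m].mean(0),m.sum())
E
```

```text
t 1.8 pos [ 182.9 -545.1  250. ] rpy [3.142 0.    0.324] q [-1.37  0.28  1.5  -0.    1.36 -0.12] w 84.9 gf 0.0 F [ 0.  -0.2  0.2]
shift in tool mm [ 493.  -662.7  100. ] rows>= 18.0
rotvec tool [ 0.     0.    -1.247]
purple 23.72367568790617 near L floor [ 4.15618131e+02  2.07332054e+02 -2.73570826e-01]
button [581. -54.  80.]
knob [603.9 132.  103. ]
cliptip [563.7 116.6  35. ]
cA [675.3 263.2  12. ]
cB [ 618.9 -128.8   12. ]
cC [ 524.2 -118.6   12. ]
cD [583.2 276.1  12. ]
button cloud [582.1259869  -53.08053265  79.68082633] 60
knob cloud [610.28069744 132.45267297 102.83260784] 57
```

```bash
python3 -m crank '[{"xyz":[0.0274,-0.0368,0],"rotation":[0,0,0],"grip":0.065},{"xyz":[0.0274,-0.0368,0],"rotation":[0,0,0],"grip":0.065},{"xyz":[0.0274,-0.0368,0],"rotation":[0,0,0],"grip":0.065},{"xyz":[0.0274,-0.0368,0],"rotation":[0,0,0],"grip":0.065},{"xyz":[0.0274,-0.0368,0],"rotation":[0,0,0],"grip":0.065},{"xyz":[0.0274,-0.0368,0],"rotation":[0,0,0],"grip":0.065},{"xyz":[0.0274,-0.0368,0],"rotation":[0,0,0],"grip":0.065},{"xyz":[0.0274,-0.0368,0],"rotation":[0,0,0],"grip":0.065},{"xyz":[0.0274,-0.0368,0],"rotation":[0,0,0],"grip":0.065},{"xyz":[0.0274,-0.0368,0],"rotation":[0,0,0],"grip":0.065}]' 30
python3 -m crank '[{"xyz":[0.0274,-0.0368,0],"rotation":[0,0,0],"grip":0.065},{"xyz":[0.0274,-0.0368,0],"rotation":[0,0,0],"grip":0.065},{"xyz":[0.0274,-0.0368,0],"rotation":[0,0,0],"grip":0.065},{"xyz":[0.0274,-0.0368,0],"rotation":[0,0,0],"grip":0.065},{"xyz":[0.0274,-0.0368,0],"rotation":[0,0,0],"grip":0.065},{"xyz":[0.0274,-0.0368,0],"rotation":[0,0,0],"grip":0.065},{"xyz":[0.0274,-0.0368,0],"rotation":[0,0,0],"grip":0.065},{"xyz":[0.0274,-0.0368,0],"rotation":[0,0,0],"grip":0.065},{"xyz":[0,0,0],"rotation":[0,0,-0.14],"grip":0.065},{"xyz":[0,0,0],"rotation":[0,0,-0.14],"grip":0.065}]'
python3 to.py 439.3 240 150 1.571
python3 - <<'E'
from h import *
im=np.load("pics/top_avg.npy").astype(np.float32); hsv=cv2.cvtColor(im.astype(np.uint8),cv2.COLOR_BGR2HSV)
for v in range(272,288,3):
    row=hsv[v,170:215]; u=[170+i for i in range(45) if row[i,1]>60 and row[i,0]>130]; print(v,max(u) if u else None, ray("top",(max(u)+.5,v),24)[0].round(1) if u else"")
E
```

```text
clock: 2.8
eef_pos: [325.8, -107.4, 250.4]
ee_rot: [3.14, -0.001, 0.323]
wrist_force: [0.9, 0.2, -0.3]
grip_width: 65.1
grasp_force: 0.0
clock: 3.8
eef_pos: [439.9, 241.4, 249.6]
ee_rot: [-3.142, 0.001, 0.612]
wrist_force: [0.8, -0.8, 0.8]
grip_width: 64.8
grasp_force: 0.0
t 3.8 pos [439.9 241.4 249.6] rpy [-3.142e+00  1.000e-03  6.120e-01] q [ 0.36  0.17  1.65 -0.    1.32  1.32] w 64.8 gf 0.0 F [ 0.8 -0.8  0.8]
shift in tool mm [-1.3  0.8 99.6] rows>= 3.0
rotvec tool [-0.     0.001 -0.959]
272 189 [396.3 342.6  24. ]
275 189 [388.7 342.4  24. ]
278 190 [381.1 339.7  24. ]
281 191 [373.5 337.   24. ]
284 191 [366.  336.8  24. ]
287 192 [358.4 334.1  24. ]
```

```bash
python3 -m crank '[{"xyz":[-0.0013,0.0008,0],"rotation":[0,0,0.122],"grip":0.065},{"xyz":[0,0,0.02],"rotation":[0,0,0.122],"grip":0.065},{"xyz":[0,0,0.02],"rotation":[0,0,0.122],"grip":0.065},{"xyz":[0,0,0.02],"rotation":[0,0,0.122],"grip":0.065},{"xyz":[0,0,0.02],"rotation":[0,0,0.122],"grip":0.065},{"xyz":[0,0,0.03],"rotation":[0,0,0],"grip":0.065},{"xyz":[0,0,0.03],"rotation":[0,0,0],"grip":0.065},{"xyz":[0,0,0.03],"rotation":[0,0,0],"grip":0.065},{"xyz":[0,0,0.025],"rotation":[0,0,0],"grip":0.065},{"xyz":[0,0,0],"rotation":[0,0,0],"grip":0.065}]'
python3 to.py 439.3 240 28 0
```

```text
clock: 4.8
eef_pos: [436.7, 237.4, 52.2]
ee_rot: [3.139, 0.007, -0.006]
wrist_force: [-0.9, -1.2, 0.4]
grip_width: 65.0
grasp_force: 0.0
t 4.8 pos [436.7 237.4  52.2] rpy [ 3.139  0.007 -0.006] q [ 0.36  0.36  1.94 -0.    0.84  1.94] w 65.0 gf 0.0 F [-0.9 -1.2  0.4]
shift in tool mm [ 2.7 -2.7 24.2] rows>= 1.0
rotvec tool [ 0.003  0.007 -0.006]
```

```bash
python3 -m crank '[{"xyz":[0.0027,-0.0027,0.014],"rotation":[0,0,0],"grip":0.065},{"xyz":[0,0,0.0102],"rotation":[0,0,0],"grip":0.06},{"xyz":[0,0,0],"rotation":[0,0,0],"grip":0.05},{"xyz":[0,0,0],"rotation":[0,0,0],"grip":0.042},{"xyz":[0,0,0],"rotation":[0,0,0],"grip":0.037},{"xyz":[0,0,0],"rotation":[0,0,0],"grip":0.03},{"xyz":[0,0,0],"rotation":[0,0,0],"grip":0.03},{"xyz":[0,0,0],"rotation":[0,0,0],"grip":0.03},{"xyz":[0,0,0],"rotation":[0,0,0],"grip":0.03},{"xyz":[0,0,0],"rotation":[0,0,0],"grip":0.03}]' 20
python3 to.py 439.3 240 28 0
```

```text
clock: 5.8
eef_pos: [442.2, 240.7, 31.7]
ee_rot: [3.141, -0.001, -0.006]
wrist_force: [-0.9, -3.4, 5.9]
grip_width: 32.5
grasp_force: 19.7
t 5.8 pos [442.2 240.7  31.7] rpy [ 3.141e+00 -1.000e-03 -6.000e-03] q [ 0.36  0.4   1.96 -0.    0.79  1.94] w 32.5 gf 19.7 F [-0.9 -3.4  5.9]
shift in tool mm [-2.9  0.7  3.7] rows>= 1.0
rotvec tool [ 0.    -0.001 -0.006]
```

```bash
python3 -m crank '[{"xyz":[0,0,0],"rotation":[0,0,0],"grip":0.06},{"xyz":[-0.001,0,0],"rotation":[0,0,0],"grip":0.06},{"xyz":[0,0,0],"rotation":[0,0,-0.1426],"grip":0.06},{"xyz":[0,0,0],"rotation":[0,0,-0.1426],"grip":0.06},{"xyz":[0,0,0],"rotation":[0,0,-0.1426],"grip":0.06},{"xyz":[0,0,0],"rotation":[0,0,-0.1426],"grip":0.06},{"xyz":[0,0,0],"rotation":[0,0,-0.1426],"grip":0.06},{"xyz":[0,0,0],"rotation":[0,0,-0.1426],"grip":0.06},{"xyz":[0,0,0],"rotation":[0,0,-0.1426],"grip":0.06},{"xyz":[0,0,0],"rotation":[0,0,-0.1426],"grip":0.06}]' 20
python3 -m crank '[{"xyz":[0,0,0],"rotation":[0,0,-0.1426],"grip":0.06},{"xyz":[0,0,0],"rotation":[0,0,-0.1426],"grip":0.06},{"xyz":[0,0,0],"rotation":[0,0,0],"grip":0.06},{"xyz":[0,0,0],"rotation":[0,0,0],"grip":0.05},{"xyz":[0,0,0],"rotation":[0,0,0],"grip":0.04},{"xyz":[0,0,0],"rotation":[0,0,0],"grip":0.03},{"xyz":[0,0,0],"rotation":[0,0,0],"grip":0.03},{"xyz":[0,0,0],"rotation":[0,0,0],"grip":0.03},{"xyz":[0,0,0],"rotation":[0,0,0],"grip":0.03},{"xyz":[0,0,0],"rotation":[0,0,0],"grip":0.03}]' 25
python3 to.py 441 240.7 32 1.4225
```

```text
clock: 6.8
eef_pos: [440.7, 241.2, 30.6]
ee_rot: [-3.141, -0.0, 1.14]
wrist_force: [-0.4, 0.4, -0.0]
grip_width: 60.0
grasp_force: 0.0
clock: 7.8
eef_pos: [440.6, 241.1, 30.9]
ee_rot: [-3.141, 0.0, 1.419]
wrist_force: [-2.7, -0.1, 4.0]
grip_width: 32.1
grasp_force: 25.1
t 7.8 pos [440.6 241.1  30.9] rpy [-3.141  0.     1.419] q [0.36 0.4  1.96 0.   0.78 0.51] w 32.1 gf 25.1 F [-2.7 -0.1  4. ]
shift in tool mm [-0.3  0.4 -1.1] rows>= 1.0
rotvec tool [-0.     0.    -0.003]
```

```bash
python3 -m crank '[{"xyz":[0,0,-0.02],"rotation":[0,0,0],"grip":0.03},{"xyz":[0,0,-0.03],"rotation":[0,0,0],"grip":0.03},{"xyz":[0,0,-0.04],"rotation":[0,0,0],"grip":0.03},{"xyz":[0,0,-0.045],"rotation":[0,0,0],"grip":0.03},{"xyz":[-0.022,0.030,0],"rotation":[0,0,0],"grip":0.03},{"xyz":[-0.028,0.039,0],"rotation":[0,0,0],"grip":0.03},{"xyz":[-0.028,0.039,0],"rotation":[0,0,0],"grip":0.03},{"xyz":[-0.028,0.039,0],"rotation":[0,0,0],"grip":0.03},{"xyz":[-0.018,0.025,0],"rotation":[0,0,0],"grip":0.03},{"xyz":[-0.0107,0.0123,0],"rotation":[0,0,0],"grip":0.03}]' 25
python3 -m crank '[{"xyz":[0,0,0.01],"rotation":[0,0,0],"grip":0.03},{"xyz":[0,0,0.02],"rotation":[0,0,0],"grip":0.03},{"xyz":[0,0,0.02],"rotation":[0,0,0],"grip":0.03},{"xyz":[0,0,0],"rotation":[0,0,0],"grip":0.03},{"xyz":[0,0,0],"rotation":[0,0,0],"grip":0.03},{"xyz":[0,0,0],"rotation":[0,0,0],"grip":0.03},{"xyz":[0,0,0],"rotation":[0,0,0],"grip":0.03},{"xyz":[0,0,0],"rotation":[0,0,0],"grip":0.03},{"xyz":[0,0,0],"rotation":[0,0,0],"grip":0.03},{"xyz":[0,0,0],"rotation":[0,0,0],"grip":0.03}]'
python3 to.py 602.5 80 84.5 1.4225
```

```text
clock: 8.8
eef_pos: [604.9, 77.7, 164.7]
ee_rot: [3.141, 0.001, 1.417]
wrist_force: [0.1, 0.3, -1.3]
grip_width: 32.2
grasp_force: 25.7
clock: 9.8
eef_pos: [602.9, 80.1, 116.1]
ee_rot: [3.141, -0.0, 1.42]
wrist_force: [0.3, -0.2, -1.7]
grip_width: 32.3
grasp_force: 25.7
t 9.8 pos [602.9  80.1 116.1] rpy [ 3.141 -0.     1.42 ] q [ 0.02  0.42  1.63 -0.    1.09  0.17] w 32.3 gf 25.7 F [ 0.3 -0.2 -1.7]
shift in tool mm [-0.2 -0.4 31.6] rows>= 1.0
rotvec tool [ 0.001 -0.    -0.003]
```

```bash
python3 -m crank '[{"xyz":[0,0,0.01],"rotation":[0,0,0],"grip":0.03},{"xyz":[0,0,0.01],"rotation":[0,0,0],"grip":0.03},{"xyz":[0,0,0.005],"rotation":[0,0,0],"grip":0.03},{"xyz":[0,0,0.003],"rotation":[0,0,0],"grip":0.03},{"xyz":[0,0,0.001],"rotation":[0,0,0],"grip":0.03},{"xyz":[0,0,0.001],"rotation":[0,0,0],"grip":0.03},{"xyz":[0,0,0],"rotation":[0,0,0],"grip":0.03},{"xyz":[0,0,0],"rotation":[0,0,0],"grip":0.03},{"xyz":[0,0,0],"rotation":[0,0,0],"grip":0.03},{"xyz":[0,0,0],"rotation":[0,0,0],"grip":0.03}]'
python3 to.py 602.5 80 84.5 1.4225
```

```text
clock: 10.8
eef_pos: [602.9, 80.1, 86.0]
ee_rot: [3.141, 0.0, 1.42]
wrist_force: [0.3, -0.7, -2.6]
grip_width: 32.4
grasp_force: 25.7
t 10.8 pos [602.9  80.1  86. ] rpy [3.141 0.    1.42 ] q [ 0.02  0.45  1.66 -0.    1.02  0.17] w 32.4 gf 25.7 F [ 0.3 -0.7 -2.6]
shift in tool mm [-0.2 -0.4  1.5] rows>= 1.0
rotvec tool [ 0.     0.    -0.003]
```

Below the rim with no contact. Lower until contact.

```bash
python3 -m crank '[{"xyz":[0,0,0.0007],"rotation":[0,0,0],"grip":0.03},{"xyz":[0,0,0.0007],"rotation":[0,0,0],"grip":0.03},{"xyz":[0,0,0.0006],"rotation":[0,0,0],"grip":0.03},{"xyz":[0,0,0],"rotation":[0,0,0],"grip":0.03},{"xyz":[0,0,0],"rotation":[0,0,0],"grip":0.03},{"xyz":[0,0,0],"rotation":[0,0,0],"grip":0.036},{"xyz":[0,0,0],"rotation":[0,0,0],"grip":0.04},{"xyz":[0,0,0],"rotation":[0,0,0],"grip":0.046},{"xyz":[0,0,0],"rotation":[0,0,0],"grip":0.052},{"xyz":[0,0,0],"rotation":[0,0,0],"grip":0.06}]'
python3 -m crank '[{"xyz":[0,0,0],"rotation":[0,0,0],"grip":0.06},{"xyz":[0,0,-0.02],"rotation":[0,0,0],"grip":0.06},{"xyz":[0,0,-0.04],"rotation":[0,0,0],"grip":0.06},{"xyz":[0,0,-0.04],"rotation":[0,0,0],"grip":0.06},{"xyz":[0.04,-0.025,0],"rotation":[0,0,0],"grip":0.06},{"xyz":[0.04,-0.025,0],"rotation":[0,0,0],"grip":0.06},{"xyz":[0.04,-0.025,0],"rotation":[0,0,0],"grip":0.06},{"xyz":[0.04,-0.025,0],"rotation":[0,0,0],"grip":0.06},{"xyz":[0.04,-0.025,0],"rotation":[0,0,0],"grip":0.06},{"xyz":[0,0,0],"rotation":[0,0,0],"grip":0.06}]'
python3 to.py 384.5 327.5 120 1.79; python3 - <<'E'
from h import *
im=np.mean([vision.camera("top")[0].astype(np.float32) for _ in range(3)],0); np.save("pics/t2.npy",im)
d=vision.camera("top")[1]; C=cloud("top",d)
s=im[160:240,250:370].clip(0,255).astype(np.uint8); cv2.imwrite("pics/p1.png",cv2.resize(s,None,fx=6,fy=6,interpolation=cv2.INTER_CUBIC))
m=(C[...,2]>91)&(C[...,2]<102); m[:175]=0;m[205:]=0;m[:,:281]=0;m[:,302:]=0; print(C[m].mean(0),m.sum())
E
```

```text
clock: 11.8
eef_pos: [602.9, 80.1, 83.8]
ee_rot: [3.141, 0.0, 1.42]
wrist_force: [0.7, 0.1, -0.7]
grip_width: 60.1
grasp_force: 0.0
clock: 12.8
eef_pos: [506.4, 301.6, 183.9]
ee_rot: [-3.14, -0.003, 1.426]
wrist_force: [1.2, -0.7, -0.1]
grip_width: 59.7
grasp_force: 0.0
t 12.8 pos [506.4 301.6 183.9] rpy [-3.140e+00 -3.000e-03  1.426e+00] q [0.42 0.34 1.58 0.   1.22 0.56] w 59.7 gf 0.0 F [ 1.2 -0.7 -0.1]
shift in tool mm [   7.8 -124.3   64.1] rows>= 3.0
rotvec tool [-0.001 -0.003 -0.364]
[600.602496    79.81636674  96.54506588] 67
```

View pics/p1.png

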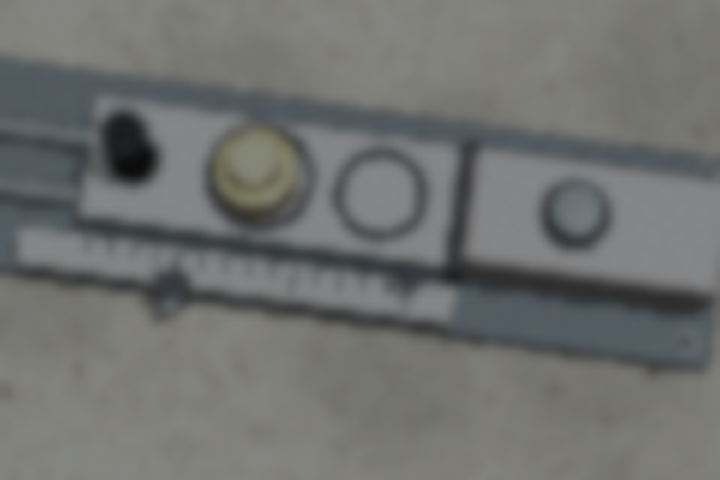

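```bash
python3 -m crank '[{"xyz":[0.0025,-0.041,0],"rotation":[0,0,0],"grip":0.055},{"xyz":[0.0025,-0.041,0],"rotation":[0,0,0],"grip":0.055},{"xyz":[0.0025,-0.0408,0.02],"rotation":[0,0,0],"grip":0.055},{"xyz":[0,0,0.02],"rotation":[0,0,-0.1214],"grip":0.055},{"xyz":[0,0,0.02],"rotation":[0,0,-0.1214],"grip":0.055},{"xyz":[0,0,0],"rotation":[0,0,-0.1214],"grip":0.055},{"xyz":[0,0,0],"rotation":[0,0,0],"grip":0.055},{"xyz":[0,0,0],"rotation":[0,0,0],"grip":0.055},{"xyz":[0,0,0],"rotation":[0,0,0],"grip":0.055},{"xyz":[0,0,0],"rotation":[0,0,0],"grip":0.055}]'
python3 to.py 385.9 326.8 28 1.79
```

```text
clock: 14.0
eef_pos: [389.6, 322.4, 124.2]
ee_rot: [3.141, -0.0, 1.782]
wrist_force: [0.0, 0.0, 0.1]
grip_width: 54.9
grasp_force: 0.0
t 14.0 pos [389.6 322.4 124.2] rpy [ 3.141 -0.     1.782] q [ 0.55  0.28  1.84 -0.    1.02  0.34] w 54.9 gf 0.0 F [0.  0.  0.1]
shift in tool mm [ 5.1 -2.8 96.2] rows>= 3.0
rotvec tool [ 0.001 -0.    -0.008]
```

```bash
python3 -m crank '[{"xyz":[0.0051,-0.0028,0.01],"rotation":[0,0,-0.008],"grip":0.055},{"xyz":[0,0,0.03],"rotation":[0,0,0],"grip":0.055},{"xyz":[0,0,0.02],"rotation":[0,0,0],"grip":0.055},{"xyz":[0,0,0.01],"rotation":[0,0,0],"grip":0.055},{"xyz":[0,0,0],"rotation":[0,0,0],"grip":0.055},{"xyz":[0,0,0],"rotation":[0,0,0],"grip":0.055},{"xyz":[0,0,0],"rotation":[0,0,0],"grip":0.055},{"xyz":[0,0,0],"rotation":[0,0,0],"grip":0.055},{"xyz":[0,0,0],"rotation":[0,0,0],"grip":0.055},{"xyz":[0,0,0],"rotation":[0,0,0],"grip":0.055}]'
python3 to.py 385.9 326.8 28 1.79
```

```text
clock: 15.0
eef_pos: [385.4, 327.1, 54.2]
ee_rot: [3.141, -0.0, 1.792]
wrist_force: [0.2, -1.8, 0.8]
grip_width: 55.0
grasp_force: 0.0
t 15.0 pos [385.4 327.1  54.2] rpy [ 3.141 -0.     1.792] q [ 0.57  0.37  1.93 -0.    0.84  0.34] w 55.0 gf 0.0 F [ 0.2 -1.8  0.8]
shift in tool mm [-0.4  0.4 26.2] rows>= 1.0
rotvec tool [ 0.001 -0.     0.002]
```

```bash
python3 -m crank '[{"xyz":[-0.0004,0.0004,0.01],"rotation":[0,0,0],"grip":0.055},{"xyz":[0,0,0.01],"rotation":[0,0,0],"grip":0.055},{"xyz":[0,0,0.006],"rotation":[0,0,0],"grip":0.055},{"xyz":[0,0,0],"rotation":[0,0,0],"grip":0.05},{"xyz":[0,0,0],"rotation":[0,0,0],"grip":0.04},{"xyz":[0,0,0],"rotation":[0,0,0],"grip":0.032},{"xyz":[0,0,0],"rotation":[0,0,0],"grip":0.028},{"xyz":[0,0,0],"rotation":[0,0,0],"grip":0.022},{"xyz":[0,0,0],"rotation":[0,0,0],"grip":0.022},{"xyz":[0,0,0],"rotation":[0,0,0],"grip":0.022}]' 20
python3 to.py 385.9 326.8 28 1.79
```

```text
clock: 16.0
eef_pos: [385.9, 326.8, 28.2]
ee_rot: [3.141, -0.0, 1.792]
wrist_force: [-0.4, -0.5, 4.1]
grip_width: 24.7
grasp_force: 19.9
t 16.0 pos [385.9 326.8  28.2] rpy [ 3.141 -0.     1.792] q [ 0.57  0.4   1.96 -0.    0.78  0.34] w 24.7 gf 19.9 F [-0.4 -0.5  4.1]
shift in tool mm [0.  0.  0.2] rows>= 1.0
rotvec tool [ 0.001 -0.     0.002]
```

```bash
python3 -m crank '[{"xyz":[0,0,-0.02],"rotation":[0,0,0],"grip":0.022},{"xyz":[0,0,-0.03],"rotation":[0,0,0],"grip":0.022},{"xyz":[-0.032,0.0113,0],"rotation":[0,0,0],"grip":0.022},{"xyz":[-0.032,0.0113,0],"rotation":[0,0,0],"grip":0.022},{"xyz":[-0.032,0.0113,0],"rotation":[0,0,0],"grip":0.022},{"xyz":[0,0,0],"rotation":[0,0,-0.1333],"grip":0.022},{"xyz":[0,0,0],"rotation":[0,0,-0.1333],"grip":0.022},{"xyz":[0,0,0],"rotation":[0,0,-0.1333],"grip":0.022},{"xyz":[0,0,0],"rotation":[0,0,-0.1333],"grip":0.022},{"xyz":[0,0,0],"rotation":[0,0,-0.1333],"grip":0.022}]'
python3 -m crank '[{"xyz":[0,0,0.01],"rotation":[0,0,-0.1333],"grip":0.022},{"xyz":[0,0,0.01],"rotation":[0,0,-0.1333],"grip":0.022},{"xyz":[0,0,0.01],"rotation":[0,0,-0.1333],"grip":0.022},{"xyz":[0,0,0.01],"rotation":[0,0,-0.1333],"grip":0.022},{"xyz":[0,0,0.006],"rotation":[0,0,0],"grip":0.022},{"xyz":[0,0,0.002],"rotation":[0,0,0],"grip":0.022},{"xyz":[0,0,0.001],"rotation":[0,0,0],"grip":0.022},{"xyz":[0,0,0],"rotation":[0,0,0],"grip":0.022},{"xyz":[0,0,0],"rotation":[0,0,0],"grip":0.022},{"xyz":[0,0,0],"rotation":[0,0,0],"grip":0.022}]'
python3 to.py 439.9 240.8 28 2.99
```

```text
clock: 17.0
eef_pos: [439.6, 240.2, 77.4]
ee_rot: [-3.141, -0.0, 2.464]
wrist_force: [0.7, 0.1, -1.1]
grip_width: 24.5
grasp_force: 20.2
clock: 18.0
eef_pos: [440.1, 240.5, 29.1]
ee_rot: [3.141, 0.001, 2.991]
wrist_force: [-1.0, 1.1, -0.8]
grip_width: 25.0
grasp_force: 20.2
t 18.0 pos [440.1 240.5  29.1] rpy [3.141e+00 1.000e-03 2.991e+00] q [ 0.36  0.4   1.97 -0.    0.78 -1.06] w 25.0 gf 20.2 F [-1.   1.1 -0.8]
shift in tool mm [0.2 0.3 1.1] rows>= 1.0
rotvec tool [0.    0.001 0.001]
```

Lower the last mm, release, turn back by 90° and regrip.

```bash
python3 -m crank '[{"xyz":[0,0,0.001],"rotation":[0,0,0],"grip":0.022},{"xyz":[0,0,0],"rotation":[0,0,0],"grip":0.022},{"xyz":[0,0,0],"rotation":[0,0,0],"grip":0.03},{"xyz":[0,0,0],"rotation":[0,0,0],"grip":0.05},{"xyz":[0,0,0],"rotation":[0,0,0],"grip":0.05},{"xyz":[0,0,0],"rotation":[0,0,0.143],"grip":0.05},{"xyz":[0,0,0],"rotation":[0,0,0.143],"grip":0.05},{"xyz":[0,0,0],"rotation":[0,0,0.143],"grip":0.05},{"xyz":[0,0,0],"rotation":[0,0,0.143],"grip":0.05},{"xyz":[0,0,0],"rotation":[0,0,0.143],"grip":0.05}]'
python3 -m crank '[{"xyz":[0,0,0],"rotation":[0,0,0.143],"grip":0.05},{"xyz":[0,0,0],"rotation":[0,0,0.143],"grip":0.05},{"xyz":[0,0,0],"rotation":[0,0,0.143],"grip":0.05},{"xyz":[0,0,0],"rotation":[0,0,0.143],"grip":0.05},{"xyz":[0,0,0],"rotation":[0,0,0.143],"grip":0.05},{"xyz":[0,0,0],"rotation":[0,0,0.143],"grip":0.05},{"xyz":[0,0,0],"rotation":[0,0,0],"grip":0.04},{"xyz":[0,0,0],"rotation":[0,0,0],"grip":0.03},{"xyz":[0,0,0],"rotation":[0,0,0],"grip":0.022},{"xyz":[0,0,0],"rotation":[0,0,0],"grip":0.022}]'
python3 -m crank '[{"xyz":[0,0,0],"rotation":[0,0,0],"grip":0.022},{"xyz":[0,0,0],"rotation":[0,0,0],"grip":0.022},{"xyz":[0,0,0],"rotation":[0,0,0],"grip":0.022},{"xyz":[0,0,-0.02],"rotation":[0,0,0],"grip":0.022},{"xyz":[0,0,-0.04],"rotation":[0,0,0],"grip":0.022},{"xyz":[0,0,-0.04],"rotation":[0,0,0],"grip":0.022},{"xyz":[0,0,-0.04],"rotation":[0,0,0],"grip":0.022},{"xyz":[0,0,0],"rotation":[0,0,0],"grip":0.022},{"xyz":[0,0,0],"rotation":[0,0,0],"grip":0.022},{"xyz":[0,0,0],"rotation":[0,0,0],"grip":0.022}]'
python3 to.py 594.9 28.6 168 1.4225
```

```text
clock: 19.0
eef_pos: [439.8, 240.4, 27.7]
ee_rot: [-3.141, 0.0, 2.271]
wrist_force: [0.7, 0.7, 1.3]
grip_width: 49.9
grasp_force: 0.0
clock: 20.0
eef_pos: [440.0, 240.4, 27.9]
ee_rot: [3.141, -0.0, 1.42]
wrist_force: [0.6, -0.0, 0.7]
grip_width: 25.3
grasp_force: 19.7
clock: 21.0
eef_pos: [438.4, 239.9, 166.1]
ee_rot: [-3.138, 0.002, 1.419]
wrist_force: [-0.1, 0.0, -1.1]
grip_width: 25.5
grasp_force: 20.1
t 21.0 pos [438.4 239.9 166.1] rpy [-3.138e+00  2.000e-03  1.419e+00] q [ 0.36  0.23  1.79 -0.    1.12  0.51] w 25.5 gf 20.1 F [-0.1  0.  -1.1]
shift in tool mm [-185.2  186.7   -2.1] rows>= 6.0
rotvec tool [-0.003  0.002 -0.004]
```

```bash
python3 -m crank '[{"xyz":[-0.015,0.015,0],"rotation":[0,0,0],"grip":0.022},{"xyz":[-0.030,0.030,0],"rotation":[0,0,0],"grip":0.022},{"xyz":[-0.033,0.033,0],"rotation":[0,0,0],"grip":0.022},{"xyz":[-0.033,0.033,0],"rotation":[0,0,0],"grip":0.022},{"xyz":[-0.033,0.033,0],"rotation":[0,0,0],"grip":0.022},{"xyz":[-0.025,0.025,0],"rotation":[0,0,0],"grip":0.022},{"xyz":[-0.016,0.017,0],"rotation":[0,0,0],"grip":0.022},{"xyz":[0,0,0],"rotation":[0,0,0],"grip":0.022},{"xyz":[0,0,0.015],"rotation":[0,0,0],"grip":0.022},{"xyz":[0,0,0.02],"rotation":[0,0,0],"grip":0.022}]'
python3 -m crank '[{"xyz":[0,0,0.015],"rotation":[0,0,0],"grip":0.022},{"xyz":[0,0,0],"rotation":[0,0,0],"grip":0.022},{"xyz":[0,0,0],"rotation":[0,0,0],"grip":0.022},{"xyz":[0,0,0],"rotation":[0,0,0],"grip":0.022},{"xyz":[0,0,0],"rotation":[0,0,0],"grip":0.022},{"xyz":[0,0,0],"rotation":[0,0,0],"grip":0.022},{"xyz":[0,0,0],"rotation":[0,0,0],"grip":0.022},{"xyz":[0,0,0],"rotation":[0,0,0],"grip":0.022},{"xyz":[0,0,0],"rotation":[0,0,0],"grip":0.022},{"xyz":[0,0,0],"rotation":[0,0,0],"grip":0.022}]'
python3 to.py 594.9 28.6 81.5 1.4225
```

```text
clock: 22.0
eef_pos: [594.8, 29.9, 131.3]
ee_rot: [-3.14, -0.0, 1.418]
wrist_force: [-0.8, 1.0, -1.7]
grip_width: 25.2
grasp_force: 20.1
clock: 23.0
eef_pos: [595.7, 29.4, 117.8]
ee_rot: [3.141, 0.0, 1.419]
wrist_force: [0.1, -0.2, -0.8]
grip_width: 25.4
grasp_force: 20.1
t 23.0 pos [595.7  29.4 117.8] rpy [3.141 0.    1.419] q [-0.07  0.41  1.65 -0.    1.08  0.08] w 25.4 gf 20.1 F [ 0.1 -0.2 -0.8]
shift in tool mm [-0.9 -0.6 36.3] rows>= 1.0
rotvec tool [ 0.     0.    -0.004]
```

```bash
python3 -m crank '[{"xyz":[-0.0008,-0.0006,0.01],"rotation":[0,0,0],"grip":0.022},{"xyz":[0,0,0.01],"rotation":[0,0,0],"grip":0.022},{"xyz":[0,0,0.008],"rotation":[0,0,0],"grip":0.022},{"xyz":[0,0,0.004],"rotation":[0,0,0],"grip":0.022},{"xyz":[0,0,0.002],"rotation":[0,0,0],"grip":0.022},{"xyz":[0,0,0.001],"rotation":[0,0,0],"grip":0.022},{"xyz":[0,0,0],"rotation":[0,0,0],"grip":0.022},{"xyz":[0,0,0],"rotation":[0,0,0],"grip":0.022},{"xyz":[0,0,0],"rotation":[0,0,0],"grip":0.022},{"xyz":[0,0,0],"rotation":[0,0,0],"grip":0.022}]'
python3 to.py 594.9 28.6 81.2 1.4225
```

```text
clock: 24.0
eef_pos: [595.1, 28.7, 83.1]
ee_rot: [3.141, 0.0, 1.419]
wrist_force: [-0.1, -0.1, -1.3]
grip_width: 25.2
grasp_force: 20.1
t 24.0 pos [595.1  28.7  83.1] rpy [3.141 0.    1.419] q [-0.07  0.44  1.7  -0.    1.    0.08] w 25.2 gf 20.1 F [-0.1 -0.1 -1.3]
shift in tool mm [-0.1 -0.2  1.9] rows>= 1.0
rotvec tool [ 0.001  0.    -0.004]
```

```bash
python3 -m crank '[{"xyz":[0,0,0.0008],"rotation":[0,0,0],"grip":0.022},{"xyz":[0,0,0.0008],"rotation":[0,0,0],"grip":0.022},{"xyz":[0,0,0.0005],"rotation":[0,0,0],"grip":0.022},{"xyz":[0,0,0],"rotation":[0,0,0],"grip":0.022},{"xyz":[0,0,0],"rotation":[0,0,0],"grip":0.022},{"xyz":[0,0,0],"rotation":[0,0,0],"grip":0.029},{"xyz":[0,0,0],"rotation":[0,0,0],"grip":0.034},{"xyz":[0,0,0],"rotation":[0,0,0],"grip":0.04},{"xyz":[0,0,0],"rotation":[0,0,0],"grip":0.048},{"xyz":[0,0,0],"rotation":[0,0,0],"grip":0.05}]'
python3 -m crank '[{"xyz":[0,0,0],"rotation":[0,0,0],"grip":0.05},{"xyz":[0,0,-0.02],"rotation":[0,0,0],"grip":0.05},{"xyz":[0,0,-0.03],"rotation":[0,0,0],"grip":0.05},{"xyz":[0,0,-0.03],"rotation":[0,0,0],"grip":0.05},{"xyz":[-0.03,0,0],"rotation":[0,0,0],"grip":0.02},{"xyz":[-0.03,0,0],"rotation":[0,0,0],"grip":0.0},{"xyz":[-0.0217,0,0],"rotation":[0,0,0],"grip":0.0},{"xyz":[0,0,0],"rotation":[0,0,0],"grip":0.0},{"xyz":[0,0,0],"rotation":[0,0,0],"grip":0.0},{"xyz":[0,0,0],"rotation":[0,0,0],"grip":0.0}]'
python3 to.py 583 -52.3 105 1.4225; python3 - <<'E'
from h import *
im=np.mean([vision.camera("top")[0].astype(np.float32) for _ in range(2)],0); np.save("pics/t3.npy",im)
d=vision.camera("top")[1]; C=cloud("top",d)
s=im[160:240,250:370].clip(0,255).astype(np.uint8); cv2.imwrite("pics/p2.png",cv2.resize(s,None,fx=6,fy=6,interpolation=cv2.INTER_CUBIC))
for a,b,lo,hi in((281,302,91,102),(304,324,84,95)):
    m=(C[...,2]>lo)&(C[...,2]<hi); m[:175]=0;m[205:]=0;m[:,:a]=0;m[:,b:]=0; print(C[m].mean(0),m.sum())
E
```

```text
clock: 25.0
eef_pos: [595.0, 28.7, 80.6]
ee_rot: [3.142, 0.0, 1.419]
wrist_force: [0.0, -0.5, -0.3]
grip_width: 49.9
grasp_force: 0.0
clock: 26.0
eef_pos: [582.6, -51.3, 160.6]
ee_rot: [-3.141, -0.001, 1.419]
wrist_force: [-0.8, -0.6, -0.2]
grip_width: -0.1
grasp_force: 0.0
t 26.0 pos [582.6 -51.3 160.6] rpy [-3.141e+00 -1.000e-03  1.419e+00] q [-0.21  0.35  1.62  0.    1.17 -0.06] w -0.1 gf 0.0 F [-0.8 -0.6 -0.2]
shift in tool mm [-1.   0.6 55.6] rows>= 2.0
rotvec tool [-0.    -0.001 -0.003]
[600.55906072  79.88768575  96.43786569] 68
[592.81762891  30.30275835  88.44231825] 39
```

View pics/p2.png

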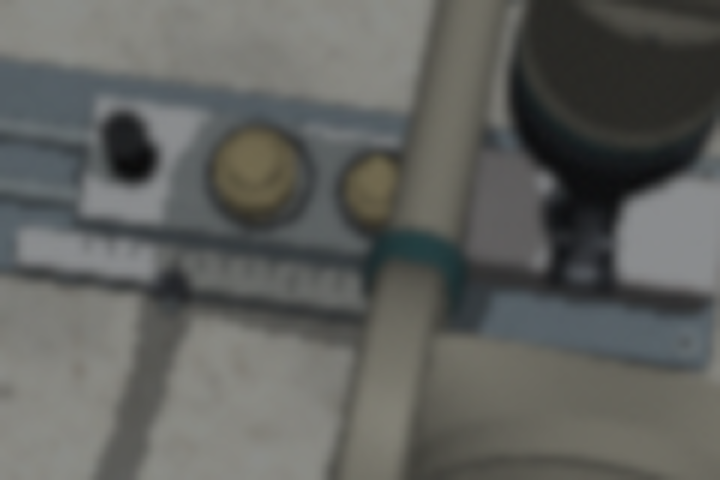

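```bash
python3 -m crank '[{"xyz":[-0.001,0.0006,0.02],"rotation":[0,0,0],"grip":0},{"xyz":[0,0,0.025],"rotation":[0,0,0],"grip":0},{"xyz":[0,0,0.0106],"rotation":[0,0,0],"grip":0},{"xyz":[0,0,0.003],"rotation":[0,0,0],"grip":0},{"xyz":[0,0,0.003],"rotation":[0,0,0],"grip":0},{"xyz":[0,0,0.003],"rotation":[0,0,0],"grip":0},{"xyz":[0,0,0.002],"rotation":[0,0,0],"grip":0},{"xyz":[0,0,0.002],"rotation":[0,0,0],"grip":0},{"xyz":[0,0,0],"rotation":[0,0,0],"grip":0},{"xyz":[0,0,0],"rotation":[0,0,0],"grip":0}]'
python3 to.py 583 -52.3 89.5
```

```text
clock: 27.15
eef_pos: [583.6, -53.1, 92.5]
ee_rot: [3.14, -0.0, 1.419]
wrist_force: [2.2, 1.4, 2.4]
grip_width: -0.1
grasp_force: 1.0
t 27.15 pos [583.6 -53.1  92.5] rpy [ 3.14  -0.     1.419] q [-0.21  0.42  1.71  0.    1.01 -0.06] w -0.1 gf 1.0 F [2.2 1.4 2.4]
shift in tool mm [ 0.7 -0.7  3. ] rows>= 1.0
```

```bash
python3 -m crank '[{"xyz":[0,0,0.001],"rotation":[0,0,0],"grip":0},{"xyz":[0,0,0.001],"rotation":[0,0,0],"grip":0},{"xyz":[0,0,0.0005],"rotation":[0,0,0],"grip":0},{"xyz":[0,0,0.0005],"rotation":[0,0,0],"grip":0},{"xyz":[0,0,0.0005],"rotation":[0,0,0],"grip":0},{"xyz":[0,0,0],"rotation":[0,0,0],"grip":0},{"xyz":[0,0,0],"rotation":[0,0,0],"grip":0},{"xyz":[0,0,0],"rotation":[0,0,0],"grip":0},{"xyz":[0,0,0],"rotation":[0,0,0],"grip":0},{"xyz":[0,0,0],"rotation":[0,0,0],"grip":0}]'
```

```text
clock: 28.15
eef_pos: [583.5, -53.2, 89.7]
ee_rot: [3.14, 0.0, 1.419]
wrist_force: [0.8, 1.3, 7.8]
grip_width: -0.1
grasp_force: 3.9
```

```bash
python3 -m crank '[{"xyz":[0,0,0.001],"rotation":[0,0,0],"grip":0},{"xyz":[0,0,0],"rotation":[0,0,0],"grip":0},{"xyz":[0,0,0],"rotation":[0,0,0],"grip":0},{"xyz":[0,0,-0.02],"rotation":[0,0,0],"grip":0},{"xyz":[0,0,-0.03],"rotation":[0,0,0],"grip":0},{"xyz":[0,0,-0.025],"rotation":[0,0,0],"grip":0},{"xyz":[0.0235,0,0],"rotation":[0,0,0],"grip":0.05},{"xyz":[0.04,0,0],"rotation":[0,0,0],"grip":0.05},{"xyz":[0.04,0,0],"rotation":[0,0,0],"grip":0.05},{"xyz":[0.04,0,0],"rotation":[0,0,0],"grip":0.05}]'
python3 -m crank '[{"xyz":[0.03,-0.001,0],"rotation":[0,0,0],"grip":0.05},{"xyz":[0.015,0,0],"rotation":[0,0,0],"grip":0.05},{"xyz":[0,0,0],"rotation":[0,0,0],"grip":0.05},{"xyz":[0,0,0],"rotation":[0,0,0],"grip":0.05},{"xyz":[0,0,0],"rotation":[0,0,0],"grip":0.05},{"xyz":[0,0,0],"rotation":[0,0,0],"grip":0.05},{"xyz":[0,0,0],"rotation":[0,0,0],"grip":0.05},{"xyz":[0,0,0],"rotation":[0,0,0],"grip":0.05},{"xyz":[0,0,0],"rotation":[0,0,0],"grip":0.05},{"xyz":[0,0,0],"rotation":[0,0,0],"grip":0.05}]'
python3 to.py 611 133.3 83 1.4225; python3 - <<'E'
from h import *
d=vision.camera("top")[1]; C=cloud("top",d)
m=(C[...,2]>65)&(C[...,2]<95); m[:185]=0;m[206:]=0;m[:,:338]=0;m[:,355:]=0; 
print("button patch z",C[192:198,343:349,2].round(0))
E
```

```text
clock: 29.15
eef_pos: [604.0, 89.3, 162.0]
ee_rot: [-3.14, 0.001, 1.418]
wrist_force: [0.7, -0.0, -0.5]
grip_width: 50.1
grasp_force: 0.0
clock: 30.15
eef_pos: [610.6, 133.2, 162.6]
ee_rot: [3.141, 0.0, 1.419]
wrist_force: [-0.1, -0.5, -0.5]
grip_width: 49.8
grasp_force: 0.0
t 30.15 pos [610.6 133.2 162.6] rpy [3.141 0.    1.419] q [ 0.1   0.41  1.53 -0.    1.21  0.26] w 49.8 gf 0.0 F [-0.1 -0.5 -0.5]
shift in tool mm [ 0.2  0.4 79.6] rows>= 2.0
rotvec tool [ 0.     0.    -0.004]
button patch z [[  72.   71.   73.   70.   70.   69.]
 [  70.   69.   70.   72.   72.   71.]
 [  71.   74.   69.   70.   70.   70.]
 [  72. 1187.   70.   70.   75.   69.]
 [  71.   69.   70.   70.   73.   70.]
 [  75.   65.   71.   72.   72.   70.]]
```

```bash
python3 -m crank '[{"xyz":[0.0002,0.0004,0.03],"rotation":[0,0,0],"grip":0.05},{"xyz":[0,0,0.03],"rotation":[0,0,0],"grip":0.05},{"xyz":[0,0,0.0196],"rotation":[0,0,0],"grip":0.05},{"xyz":[0,0,0],"rotation":[0,0,0],"grip":0.04},{"xyz":[0,0,0],"rotation":[0,0,0],"grip":0.03},{"xyz":[0,0,0],"rotation":[0,0,0],"grip":0.022},{"xyz":[0,0,0],"rotation":[0,0,0],"grip":0.01},{"xyz":[0,0,0],"rotation":[0,0,0],"grip":0.01},{"xyz":[0,0,0],"rotation":[0,0,0],"grip":0.01},{"xyz":[0,0,0],"rotation":[0,0,0],"grip":0.01}]' 50
python3 to.py 611 133.3 83 1.4225; cat > rect.py <<'E'
from h import *
p0=(601.7-4*np.cos(1.4225),79.26-4*np.sin(1.4225),1.4225)
def rect(im,z=31,x0=-90,x1=110,y0=20,y1=60,s=4):
    xs=np.arange(x0,x1,1/s); ys=np.arange(y0,y1,1/s); X,Y=np.meshgrid(xs,ys)
    uv=proj("top",pose(p0,np.c_[X.ravel(),Y.ravel(),np.full(X.size,z)])).astype(np.float32)
    return cv2.remap(im.astype(np.float32),uv[:,0].reshape(X.shape),uv[:,1].reshape(X.shape),cv2.INTER_CUBIC)
E
python3 - <<'E'
from rect import *
im=np.load("pics/t2.npy"); a=rect(im); b=rect(im,z=35)
o=np.vstack([a,b])*1.3; cv2.imwrite("pics/r1.png",o.clip(0,255).astype(np.uint8))
E
```

```text
clock: 31.2
eef_pos: [612.3, 133.6, 84.6]
ee_rot: [3.138, -0.001, 1.419]
wrist_force: [0.1, -0.6, 6.5]
grip_width: 17.9
grasp_force: 48.7
t 31.2 pos [612.3 133.6  84.6] rpy [ 3.138e+00 -1.000e-03  1.419e+00] q [ 0.1   0.48  1.63 -0.    1.04  0.26] w 17.9 gf 48.7 F [ 0.1 -0.6  6.5]
shift in tool mm [-0.5 -1.2  1.6] rows>= 1.0
rotvec tool [ 0.003 -0.001 -0.004]
```

View pics/r1.png

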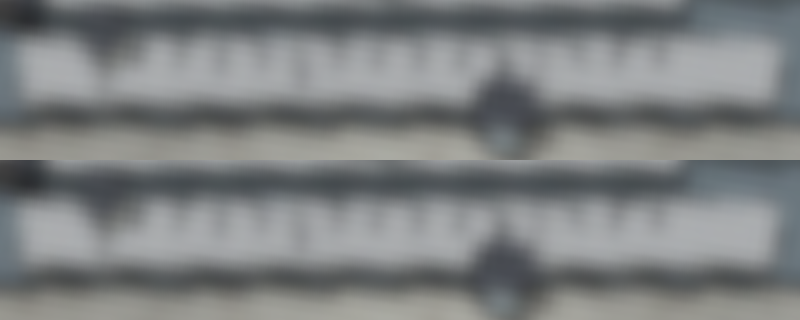

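```bash
python3 -m crank '[{"xyz":[0.002,0,0],"rotation":[0,0,0],"grip":0.01},{"xyz":[0.004,0,0],"rotation":[0,0,0],"grip":0.01},{"xyz":[0.006,0,0],"rotation":[0,0,0],"grip":0.01},{"xyz":[0.006,0,0],"rotation":[0,0,0],"grip":0.01},{"xyz":[0.006,0,0],"rotation":[0,0,0],"grip":0.01},{"xyz":[0.006,0,0],"rotation":[0,0,0],"grip":0.01},{"xyz":[0.006,0,0],"rotation":[0,0,0],"grip":0.01},{"xyz":[0.004,0,0],"rotation":[0,0,0],"grip":0.01},{"xyz":[0,0,0],"rotation":[0,0,0],"grip":0.01},{"xyz":[0,0,0],"rotation":[0,0,0],"grip":0.01}]' 60
python3 to.py 618 173 84
```

```text
clock: 32.2
eef_pos: [618.1, 172.5, 84.6]
ee_rot: [3.139, 0.001, 1.419]
wrist_force: [0.6, -2.5, 6.1]
grip_width: 18.0
grasp_force: 58.2
t 32.2 pos [618.1 172.5  84.6] rpy [3.139e+00 1.000e-03 1.419e+00] q [ 0.16  0.5   1.59 -0.    1.05  0.32] w 18.0 gf 58.2 F [ 0.6 -2.5  6.1]
shift in tool mm [ 0.5 -0.2  0.6] rows>= 1.0
```

Moving 40 mm cleanly with 2.5 N spring pull. Go on to about 97 mm.

```bash
python3 -m crank '[{"xyz":[0.003,0,0],"rotation":[0,0,0],"grip":0.01},{"xyz":[0.006,0,0],"rotation":[0,0,0],"grip":0.01},{"xyz":[0.008,0,0],"rotation":[0,0,0],"grip":0.01},{"xyz":[0.009,0,0],"rotation":[0,0,0],"grip":0.01},{"xyz":[0.009,0,0],"rotation":[0,0,0],"grip":0.01},{"xyz":[0.009,0,0],"rotation":[0,0,0],"grip":0.01},{"xyz":[0.008,0,0],"rotation":[0,0,0],"grip":0.01},{"xyz":[0.005,0,0],"rotation":[0,0,0],"grip":0.01},{"xyz":[0,0,0],"rotation":[0,0,0],"grip":0.01},{"xyz":[0,0,0],"rotation":[0,0,0],"grip":0.01}]'
python3 - <<'E'
from rect import *
im=np.mean([vision.camera("top")[0].astype(np.float32) for _ in range(4)],0); np.save("pics/t4.npy",im)
a=rect(im); a=a*1.6; s=im[150:240,220:360].clip(0,255); s=cv2.resize(s,(800,int(90*800/140)),interpolation=cv2.INTER_CUBIC)[:430]
cv2.imwrite("pics/r2.png",np.vstack([a,s*1.3]).clip(0,255).astype(np.uint8))
d=vision.camera("top")[1]; C=cloud("top",d)
E
```

```text
clock: 33.2
eef_pos: [626.5, 228.7, 84.5]
ee_rot: [3.139, 0.001, 1.419]
wrist_force: [-0.0, -2.3, 6.9]
grip_width: 17.9
grasp_force: 58.3
```

View pics/r2.png

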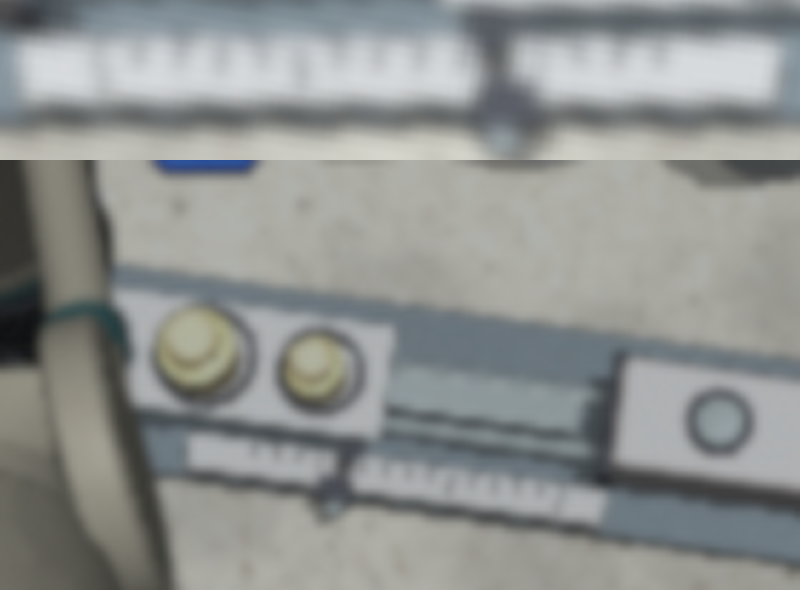

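```bash
python3 - <<'E'
from rect import *
g2=rect(np.load("pics/t2.npy")).mean(2); g4=rect(np.load("pics/t4.npy")).mean(2)
def cen(g,r0,r1,c0,c1):
    w=g[r0:r1,c0:c1]; p=np.median(w,1,keepdims=True)-w; p=p.clip(12,None)-12; p=p.sum(0); return (p*np.arange(c0,c1)).sum()/p.sum()/4-90
for r in((36,46),(46,56),(56,66)): print(r,"ptr in",cen(g2,*r,75,140),"ptr out",cen(g4,*r,465,530))
for r in((62,72),(72,82),(82,92),(90,100)): print(r,"clip",cen(g2,*r,470,545),cen(g4,*r,465,540))
E
```

```text
(36, 46) ptr in nan ptr out 33.176782434246235
(46, 56) ptr in -63.86485571986899 ptr out 33.476468386207216
(56, 66) ptr in -63.617199324525096 ptr out 33.77789119282916
(62, 72) clip 35.833778549983606 33.963681047499605
(72, 82) clip 35.703246412246685 34.39949878234576
(82, 92) clip 35.47475305112688 34.75873381163798
(90, 100) clip 35.33816019538267 34.99576465307602<stdin>:4: RuntimeWarning: invalid value encountered in scalar divide
```

```bash
python3 -m crank '[{"xyz":[0.0008,0,0],"rotation":[0,0,0],"grip":0.01},{"xyz":[0.0008,0,0],"rotation":[0,0,0],"grip":0.01},{"xyz":[0.0007,0,0],"rotation":[0,0,0],"grip":0.01},{"xyz":[0,0,0],"rotation":[0,0,0],"grip":0.01},{"xyz":[0,0,0],"rotation":[0,0,0],"grip":0.01},{"xyz":[0,0,0],"rotation":[0,0,0],"grip":0.01},{"xyz":[0,0,0],"rotation":[0,0,0],"grip":0.01},{"xyz":[0,0,0],"rotation":[0,0,0],"grip":0.01},{"xyz":[0,0,0],"rotation":[0,0,0],"grip":0.01},{"xyz":[0,0,0],"rotation":[0,0,0],"grip":0.01}]'
python3 - <<'E'
from rect import *
im=np.mean([vision.camera("top")[0].astype(np.float32) for _ in range(4)],0); d=vision.camera("top")[1]; C=cloud("top",d)
g=rect(im).mean(2)
def cen(g,r0,r1,c0,c1):
    w=g[r0:r1,c0:c1]; p=np.median(w,1,keepdims=True)-w; p=p.clip(12,None)-12; p=p.sum(0); return (p*np.arange(c0,c1)).sum()/p.sum()/4-90
print("ptr",cen(g,36,46,465,530),cen(g,46,56,465,530),"clip",cen(g,72,82,470,545),cen(g,90,100,470,545))
for x,lo,hi in((103.5,91,102),(51.5,84,95)):
    q=proj("top",pose(p0,[x,0,lo+5.5]))[0].astype(int); m=(C[...,2]>lo)&(C[...,2]<hi); k=np.zeros_like(m); k[q[1]-10:q[1]+11,q[0]-10:q[0]+11]=1; w=C[m&k]; e=w.mean(0)-pose(p0,[x,0,0])[0]; print("weight top z",e[2],"offset world",e[:2],len(w))
E
python3 to.py 630 230 84
```

```text
clock: 34.45
eef_pos: [626.8, 230.6, 84.6]
ee_rot: [3.139, 0.001, 1.419]
wrist_force: [0.0, -2.6, 6.1]
grip_width: 17.9
grasp_force: 58.3
ptr 35.02021576443815 35.30799159302366 clip 35.132471136857774 35.118593491173314
weight top z 96.39263642443902 offset world [-1.44714769 -0.70566759] 71
weight top z 88.76582711753167 offset world [-1.08568495  0.12473435] 43
t 34.7 pos [626.8 230.6  84.5] rpy [3.139e+00 1.000e-03 1.419e+00] q [ 0.25  0.53  1.52 -0.    1.09  0.4 ] w 18.0 gf 58.3 F [-1.3 -3.2  6.9]
shift in tool mm [-0.1  3.3  0.5] rows>= 1.0
```

Pointer at about 35.2 mm and clip at 35.1–35.7 mm, so it is on the mark. Both weights are seated and the button is in.

```bash
python3 -c "
from rig import job; print(job.job_done())"
```

```text
the job is handed in; nothing more can be done
None
```

I handed the job in at about 35 s with both weights seated in their pockets and the lock button in. The gripper still holds the knob with the arm still, and the pointer is within about 1 mm of the clip by the top camera; no verdict was returned.

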